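Slip the stop plate under the knurled nut, run the nut down, back it off and hold it

TASK

Slide the forked stop plate, open end first, into the channel of the filing jig and under the raised knurled nut until it is fully home round the stud, and let go of it. Then screw the brass nut down (clockwise from above) until it bottoms out, back it off a quarter turn so the plate is just free, and finish with the fingers still gripping the nut, holding it there. Do not disturb the tools and caps lying round about.

Things in the scene. Friction and masses are not known exactly. Their poses are not given: they have to be found in the camera images.
- jig: filing jig fixed to the work surface: aluminium base 150 x 80 mm, 12 mm thick. Origin on the stud's axis on the work surface, z up, +x along the channel, the way the plate slides in; base from x -100 to +50 mm. The plate slides on the base's top (z 12 mm) between two dark rails (inner faces y +-24.5, x -72 to +50, tops z 19 mm) up to a dark end stop (face x +34, top z 23 mm)
- mouth (a point): middle of the channel's open end, on its floor: jig x -100 mm, 12 mm above the work surface. From x -100 to -70 mm two slanted rail pieces (tops z 19 mm) flare the mouth, to about 32 mm either side of the axis at its outer end. The channel is open above except under the nut
- stud (a point): point on the axis of the jig's upright steel stud (12 mm in diameter, top 63 mm above the work surface), 20 mm above the work surface: the height of the seated plate's upper face. Axes as the jig's
- nut_top (a point): centre of the upper face of the knurled brass nut on the stud: 36 mm in diameter, 34 mm high (its underside is 34 mm below this point); upper face 54 mm above the work surface when bottomed. A red radial bar on the upper face points along this point's +x. Grip it across its diameter from above, at any yaw
- nut (a joint): turn of the nut, rad: 0 = bottomed, grows as it unscrews (counter-clockwise from above); 1.9 to 2.7 at the start. At 0 is a hard stop, where a grip that turns on will slip. It rises 12 mm a turn (1.9 mm a rad), stays where left, turns with 0.05 N m. At 0 the red bar points along the jig's +x and the nut is down on the seated plate
- plate: loose steel stop plate, about 0.12 kg, flat on the work surface: 107 x 44 mm, 8 mm thick, a fork whose 18 mm wide slot opens along its +x. Origin on its underside, in the slot, where the stud's axis comes when it is home: fork tips at x +33 mm, slot's bottom at -9, rear end at -74. An upright orange tab near the rear end is its handle
- slot (a point): the plate's origin: point on its underside, in its slot, that comes onto the stud's axis when the plate is home (fork tips 1 mm short of the end stop; pushing on to the stop is fine)
- handle (a point): point inside the plate's orange tab, 30 mm above the plate's underside, 58 mm behind its origin. The tab is 12 mm thick along the plate's y, 28 mm long along its x, and stands from the plate's upper face (8 mm) to 44 mm above its underside. Axes as the plate's
- pliers_green: loose green-handled pliers, 140 mm long, lying on the board; leave alone. Origin under its middle
- tweezers_board: loose steel tweezers, 130 mm long, lying on the board; leave alone. Origin under its middle
- snap_ring: loose round zinc cap, 28 mm across, 9 mm high, lying on the board; leave alone. Origin under its middle
- lid_cup_0: loose light-blue bottle cap used as a dish, 37 mm across, 22 mm high; leave alone. Origin under its middle
- burnisher: loose wooden-handled burnisher, 118 mm long, lying on the board; leave alone. Origin under its middle
There are look-alikes about, which are no part of the job. There is more than one size of the plate; the job needs the larger.

How it is judged (in metres and radians):
On the way, in this order (a step that is already met when the one before it is completed fails the run):
1. the plate is home in the channel round the stud, under the raised nut (horizontal distance between slot and stud below 0.004 m and angle between the x axis of plate and the x axis of jig, either way round below 0.1 rad and z of slot in the frame of jig between 0.009 and 0.0145 m and angle between plate's own z axis and vertical below 0.06 rad and value of joint nut above 1 rad), for 0.2 s.
2. the nut is bottomed out over the seated plate, which has been let go (horizontal distance between slot and stud below 0.004 m and angle between the x axis of plate and the x axis of jig, either way round below 0.1 rad and z of slot in the frame of jig between 0.009 and 0.0145 m and angle between plate's own z axis and vertical below 0.06 rad and contact force between the fingers and plate below 0.5 N and value of joint nut below 0.1 rad), for 0.2 s.
At the end, for the whole second after the job is handed in: The fingers grip the nut (more than 4 N) and it stands still, a quarter turn (1.2 to 1.94 rad) above its bottom; the plate lies flat in the channel, let go, its slot point within 4 mm of the stud's axis and its length within 0.1 rad of the channel's (horizontal distance between slot and stud below 0.004 m and angle between the x axis of plate and the x axis of jig, either way round below 0.1 rad and z of slot in the frame of jig between 0.009 and 0.0145 m and angle between plate's own z axis and vertical below 0.06 rad and contact force between the fingers and plate below 0.5 N and value of joint nut between 1.2 and 1.94 rad and velocity of joint nut between -0.05 and 0.05 rad/s and contact force between the fingers and nut above 4 N); the arm keeps its last pose, push and grip.
It fails at once if a bystander was pushed more than 25 mm (distance of any of pliers_green, tweezers_board, snap_ring, lid_cup_0, burnisher from where it was at the start of the episode above 0.025 m).
It also fails if it takes over 72 s, if anything falls off the work surface, if the arm or the gripper's body presses on something with over 40 N, if the wrist force passes 120 N, or if a joint passes its speed limit or range.

ROBOT

A 6-joint arm with a two-finger parallel gripper is mounted at the origin on a cart in front of the work surface, level with it; the furniture and walls round the work are solid. World frame = base frame: x ahead of the robot, y to its left, z up, the work surface at z = 0. Lengths are in mm, angles in degrees, forces in N, time in s.
With the tool pointing down it reaches from about 350 to 850 mm from the base axis. Payload 8.1 kg.
Tool frame: the origin (TCP) lies between the finger pads; the fingertips stand 22 mm ahead of it and the grasp point (between the pads) lies 3 mm ahead of it; z points along the fingers, y is the direction in which the jaws open and shut (so a half turn about z gives the same grasp; the last joint's range is limited). The gripper opens to 85 mm and grips with 20 to 120 N. Pads are 22 mm wide; open, the fingers measure 114 mm over their backs; the gripper's body (76 mm by 85 mm) begins 54 mm behind the grasp point. The pads swing forward as they close: fully open they stand 13 mm farther back than shut.
Start: joints at [-76.627, 7.471, 85.268, -0, 87.261, -4.893], TCP at [188.077, -569.765, 253.292] pointing down, gripper open.
Joint ranges: [-169.43, 169.43], [-51.17, 129.36], [1.28, 143.12], [-76.62, 256.62], [0, 156.53], [-152.29, 152.29]. Speed limits (degrees/s): [136.94, 136.94, 159.86, 180, 180, 180].

INTERFACE

Orientations are given as [roll, pitch, yaw] about the fixed x, y, z axes, in that order (R = Rz(yaw) Ry(pitch) Rx(roll)).
In Python, from bench import r gives the robot as it stands.
- The arm moves only by the tool drive_tool, never from a script. Its argument "moves" is a list of rows, each a list of 2 entries, a list of its own where there are three numbers: the shift along the world's x, y, z in mm, then the turn about the world's z in degrees. A call has exactly 8 rows; each row is the pose to reach, as a shift and turn from the pose commanded when the call began; what a row does not reach only later rows make up. A row lasts 1/12 s, in which the tool goes at most 41.7 mm and 7.16 degrees, less where a joint would pass 70% of its speed; a pose out of reach is approached as far as the arm can. A call with a gripper value outside its range is refused whole. "fingers" is the finger opening in mm, from 0 to 85.4, set as the call begins (left out, the last holds). The fingers move at their own pace and stop on an object; "squeeze" is the grip in N (left out, the last holds). Time passes only in rows, so rows that repeat a pose let the fingers close, or fill a call up. It gives the time, the measured TCP pose, the force and the opening at its end, in the units of the state.
- r.sense(): the state, without advancing time (a new reading comes with each control period).
- r.snapshot(name): name is "side" or "top" or "wrist"; returns a dict with "pixels" (420x560x3 uint8, red, green, blue), "camera_matrix" (3x3 intrinsics, pixels), "xyz" and "orientation" of the camera in the world. Camera axes: x right, y down, z forward; pixel columns grow to the right and rows downward; lengths in mm; the calibration is good to about 2 mm. A picture is of the moment at which its call begins. There is no depth.
- r.hand_in(): hands the job in, once; it reports no verdict.
The state is a dict: "time": time; "joint_pos": joint angles; "qd": joint speeds; "joint_efforts": joint torques, N m; "tool_pos": TCP position; "tcp_rot": TCP orientation; "ft_force": force on the tool from outside, world axes, zero at the start; "wrist_torque": the same for the moment, N m; "finger_gap": finger opening in mm.
Only numpy, scipy, OpenCV 4.12 (cv2) and the standard library are available. Lean on these libraries where they do the work, as an engineer would, in place of code of your own. Each camera call takes 0.05 s, during which the arm holds its last target.

## Working session

There is one attempt and no reset: what is moved stays moved. The work goes in short steps, Python scripts to look and compute and a tool call to move; the robot and the scene stay as the last step left them, time stands still between calls to the robot, and variables do not carry over. Pictures are saved under pics/ and viewed, and the job is handed in when it is done.

Besides the shell and the picture viewer there is one more tool, called after ">>>" as name(argument=value, ...), one argument or row to a line, values as JSON. drive_tool: Moves the arm, as the interface text tells. Its arguments: {"type":"object","properties":{"moves":{"type":"array","items":{"type":"array"}},"fingers":{"type":"number"},"squeeze":{"type":"number"}},"required":["moves"]}

```bash
ls; mkdir -p pics
cat > h.py <<'E'
import numpy as np, cv2, json
from bench import r
from scipy.spatial.transform import Rotation as R
def snap(n,f):
    s=r.snapshot(n); cv2.imwrite('pics/%s.png'%f, cv2.cvtColor(s['pixels'],cv2.COLOR_RGB2BGR))
    np.savez('pics/%s.npz'%f, px=s['pixels'],K=s['camera_matrix'],t=s['xyz'],o=np.array(s['orientation']))
    return s
def load(f):
    d=np.load('pics/%s.npz'%f); return d
def rot(o):
    o=np.array(o)
    return o if o.shape==(3,3) else R.from_euler('xyz',o,degrees=True).as_matrix()
def ray(d,u,v,z):
    K,t,M=np.array(d['K']),np.array(d['t']),rot(d['o'])
    w=M@np.linalg.solve(K,[u,v,1.]); return t+w*(z-t[2])/w[2]
def proj(d,p):
    K,t,M=np.array(d['K']),np.array(d['t']),rot(d['o'])
    c=K@(M.T@(np.array(p)-t)); return c[:2]/c[2]
E
python3 - <<'E'
from h import *
print(r.sense())
for n in ['side','top','wrist']:
    s=snap(n,n+'0'); print(n,s['xyz'],s['orientation'],s['camera_matrix'])
E
```

```text
pics
{'time': 0.0, 'joint_pos': array([-7.66260620e+01,  7.51379632e+00,  8.53305156e+01,  3.37628492e-04,
        8.72617340e+01, -4.89180244e+00]), 'qd': array([ 0.0943454 ,  0.06211494, -0.03520479,  0.01371618, -0.04723084,
       -0.02144831]), 'joint_efforts': array([-6.83418803e-04, -5.69390273e+01, -5.00553668e+01, -3.03683009e-04,
        1.45418869e-02,  1.95795047e-05]), 'tool_pos': array([ 187.97042908, -569.25121549,  252.24622484]), 'tcp_rot': array([-1.79894369e+02, -9.37897791e-03,  1.82657154e+01]), 'ft_force': array([-0.13479846,  0.49227044, -1.05638654]), 'wrist_torque': array([-0.00420727, -0.01684975,  0.01195466]), 'finger_gap': 85.37396335909315}
side [ 418.66255676 -748.06882261  445.57652886] [-117.97947621    1.03179383   -6.22148141] [[420.07670274   0.         278.0841113 ]
 [  0.         420.07670274 206.62531135]
 [  0.           0.           1.        ]]
top [380.11980566   6.10162417 903.49889128] [-173.11085903   -2.29526318  -88.62709991] [[428.14739896   0.         277.54544156]
 [  0.         428.14739896 209.70186706]
 [  0.           0.           1.        ]]
wrist [ 252.01078327 -547.49121505  372.64695883] [ 1.64205648e+02  1.18574010e-01 -7.17239267e+01] [[364.10251734   0.         276.28174017]
 [  0.         364.10251734 214.96924745]
 [  0.           0.           1.        ]]
```

View pics/top0.png

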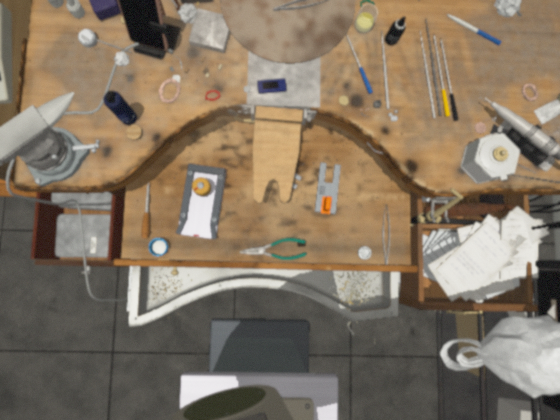

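View pics/side0.png

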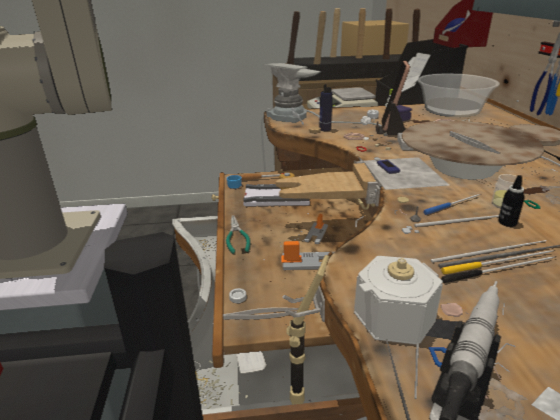

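View pics/wrist0.png

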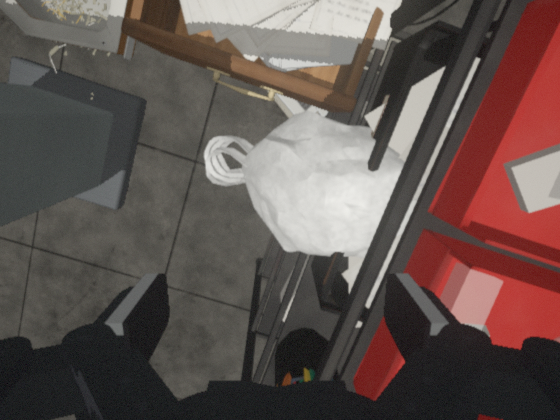

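Run:
```python
import cv2
a=cv2.imread('pics/top0.png')[130:280,110:430]; cv2.imwrite('pics/top0c.png',cv2.resize(a,(800,375),interpolation=cv2.INTER_CUBIC))
a=cv2.imread('pics/side0.png')[160:350,205:385]; cv2.imwrite('pics/side0c.png',cv2.resize(a,None,fx=3.1,fy=3.1,interpolation=cv2.INTER_CUBIC))
```

```text
(no output)
```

View pics/top0c.png

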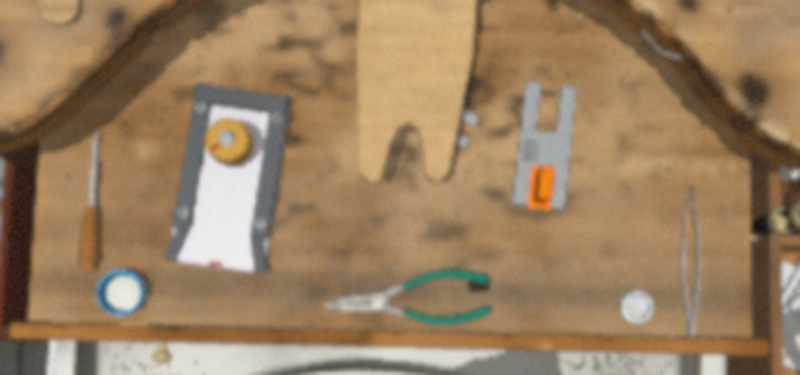

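View pics/side0c.png

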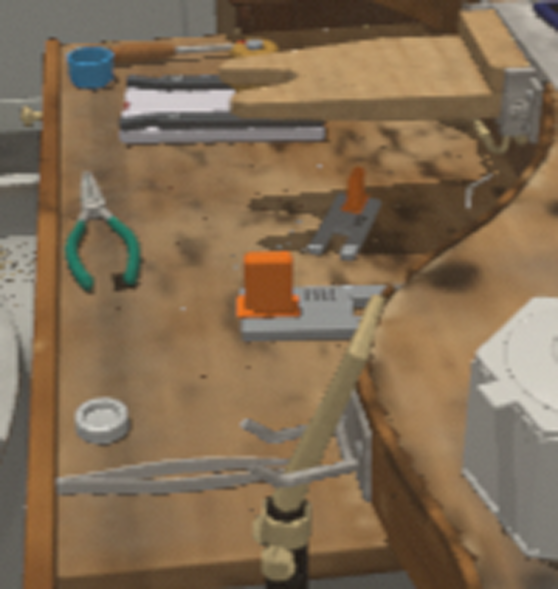

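Run:
```python
from h import *
d=load('top0')
def c(x,y,z): 
    return ray(d,110+x/2.5,130+y/2.5,z)
for n,x,y,z in [('tips',533,83,8),('tips2',570,90,8),('rear',540,210,8),('tab',541,183,44),('nut',227,140,60),('jigFL',197,88,19),('jigFR',290,98,19),('jigNL',168,260,12),('jigNR',268,272,12),('pinL',375,180,60),('pinR',440,180,60),('pliersL',325,305,5),('cup',122,292,20),('ringcap',637,307,9),('edge left',20,150,0),('edge right',745,150,0),('front',400,330,0)]:
    print(n,c(x,y,z).round(0))
d=load('side0')
for n,x,y,z in [('tab44',270,262,44),('B tab',355,180,40), ('A tipR',383,290,8),('A rear near',242,335,0)]:
    print(n,ray(d,205+x/3.1,160+y/3.1,z).round(0))
```

```text
tips [ 593. -123.    8.]
tips2 [ 587. -155.    8.]
rear [ 483. -130.    8.]
tab [ 501. -125.   44.]
nut [526. 128.  60.]
jigFL [576. 161.  19.]
jigFR [570.  83.  19.]
jigNL [432. 179.  12.]
jigNR [424.  96.  12.]
pinL [497.  10.  60.]
pinR [499. -42.  60.]
pliersL [399.  49.   5.]
cup [405. 213.  20.]
ringcap [ 403. -212.    9.]
edge left [522. 310.   0.]
edge right [ 541. -309.    0.]
front [379. -14.   0.]
tab44 [ 502. -139.   44.]
B tab [569. -47.  40.]
A tipR [ 572. -123.    8.]
A rear near [ 485. -145.   -0.]
```

>>> drive_tool(
  moves=[
    [[20, 30, 5], -2],
    [[50, 70, 10], -5],
    [[75, 105, 10], -8],
    [[100, 140, 10], -11],
    [[125, 175, 10], -14],
    [[150, 210, 10], -16],
    [[175, 245, 10], -18],
    [[200, 280, 10], -18],
  ],
  fingers=60,
)

```text
time: 0.82
tool_pos: [379.0, -301.4, 263.2]
tcp_rot: [180.0, 0.0, 0.1]
ft_force: [0.8, -1.0, 0.7]
finger_gap: 59.8
```

>>> drive_tool(
  moves=[
    [[25, 35, 0], 0],
    [[45, 65, 0], 0],
    [[70, 100, 0], 0],
    [[90, 130, -5], 0],
    [[105, 148, -10], 0],
    [[112, 155, -15], 0],
    [[112, 155, -15], 0],
    [[112, 155, -15], 0],
  ],
)

```text
time: 1.48
tool_pos: [489.9, -148.4, 247.6]
tcp_rot: [-180.0, 0.1, 0.3]
ft_force: [-0.6, -0.3, 0.7]
finger_gap: 60.2
```

Run:
```python
from h import *
s=snap('wrist','w1'); print(r.sense()['tool_pos'],r.sense()['tcp_rot'],s['xyz'],s['orientation'])
```

```text
[ 489.82741633 -149.07895887  248.04299193] [1.79985764e+02 5.99981969e-02 2.49713051e-01] [ 557.60086558 -147.66029159  367.76252296] [ 1.64089085e+02  2.82567533e-02 -8.96643909e+01]
```

View pics/w1.png

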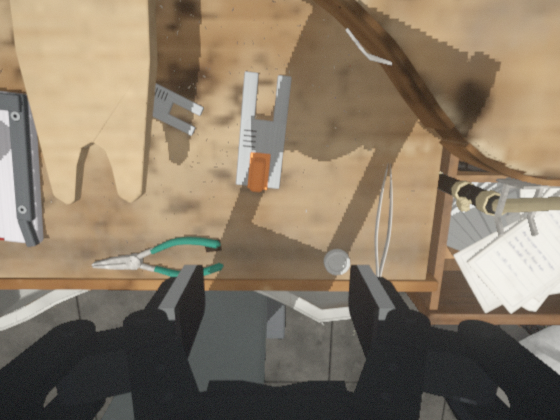

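Run:
```python
import cv2
a=cv2.imread('pics/w1.png')[60:205,140:310]; cv2.imwrite('pics/w1c.png',cv2.resize(a,None,fx=4,fy=4,interpolation=cv2.INTER_CUBIC))
```

```text
(no output)
```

View pics/w1c.png

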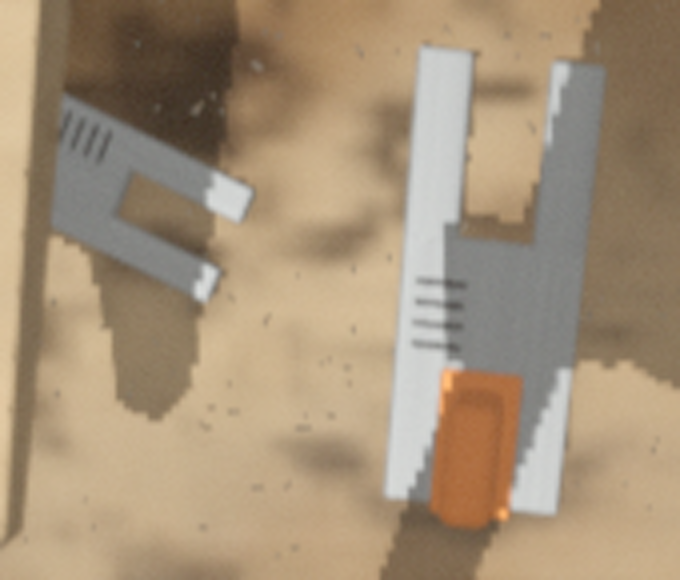

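Run:
```python
from h import *
d=load('w1')
f=lambda x,y,z: ray(d,140+x/4,60+y/4,z)
TL,TR,RL,RR=[f(*p,8) for p in [(418,47),(604,67),(385,498),(557,516)]]
for p in (TL,TR,RL,RR): print(p.round(1))
print(np.linalg.norm(TL-TR),np.linalg.norm(RL-RR),np.linalg.norm(TL-RL),np.linalg.norm(TR-RR))
v=(TL+TR-RL-RR)/2; yaw=np.degrees(np.arctan2(v[1],v[0])); u=v/np.linalg.norm(v)
c=(TL+TR+RL+RR)/4; o=c+u*(-33+107/2)*1; 
print('yaw',yaw,'origin',o,'handle',o-58*u)
m=cv2.inRange(cv2.cvtColor(d['px'],cv2.COLOR_RGB2HSV),(3,150,60),(18,255,255)); m[:, :230]=0;m[:,300:]=0;m[210:]=0
ys,xs=np.nonzero(m); print(xs.min(),xs.max(),ys.min(),ys.max(), ray(d,xs.mean(),ys.mean(),30))
h=o-58*u
for z in (8,44):
  for a,b in ((14,6),(14,-6),(-14,6),(-14,-6)):
    n=np.array([-u[1],u[0],0]); q=h+a*u+b*n; q[2]=z; pp=proj(d,q); print(z,((pp-[140,60])*4).round())
```

```text
[ 592.5 -117.9    8. ]
[ 588.4 -160.9    8. ]
[ 486.6 -107.7    8. ]
[ 482.3 -150.9    8. ]
43.226115253778104 43.40736595321388 106.34655365037091 106.59124123501682
yaw -5.450615442957806 origin [ 557.82927962 -136.32237642    8.        ] handle [ 500.09153008 -130.81308622    8.        ]
248 268 154 191 [ 502.9643624  -131.03239884   30.        ]
8 [457. 386.]
8 [506. 391.]
8 [448. 498.]
8 [496. 503.]
44 [448. 406.]
44 [502. 411.]
44 [438. 529.]
44 [490. 534.]
```

>>> drive_tool(
  moves=[
    [[6, 9, -30], -3],
    [[11, 18, -65], -6],
    [[11, 18, -100], -6],
    [[11, 18, -135], -6],
    [[11, 18, -165], -6],
    [[11, 18, -190], -6],
    [[11, 18, -205], -6],
    [[11, 18, -211], -6],
  ],
  fingers=50,
)

```text
time: 2.2
tool_pos: [498.8, -131.3, 34.5]
tcp_rot: [-180.0, 0.3, -5.9]
ft_force: [-0.7, 0.2, -0.3]
finger_gap: 49.8
```

>>> drive_tool(
  moves=[
    [[0, 0, 0], 0],
    [[0, 0, 0], 0],
    [[0, 0, 0], 0],
    [[0, 0, 0], 0],
    [[0, 0, 0], 0],
    [[0, 0, 0], 0],
    [[0, 0, 0], 0],
    [[0, 0, 0], 0],
  ],
  fingers=0,
  squeeze=80,
)

```text
time: 2.87
tool_pos: [502.9, -131.1, 39.4]
tcp_rot: [179.9, -0.2, -5.7]
ft_force: [-2.1, -0.7, 7.7]
finger_gap: 10.3
```

Run:
```python
from h import *
s=snap('wrist','w2');s=snap('side','s2'); print(r.sense())
```

```text
{'time': 2.9667, 'joint_pos': array([-2.02464017e+01,  7.48379950e+00,  1.08990162e+02, -3.38302962e-02,
        6.33235263e+01,  7.54938338e+01]), 'qd': array([-0.02678745,  0.03381754,  0.00683009, -0.12652755, -0.0536921 ,
       -0.00678036]), 'joint_efforts': array([ 1.05059177e+00, -4.62368238e+01, -4.01545858e+01,  5.83539885e-01,
       -4.59819334e-01, -2.42520240e-02]), 'tool_pos': array([ 502.89329132, -131.11219622,   39.4168779 ]), 'tcp_rot': array([179.91995732,  -0.18846646,  -5.72496906]), 'ft_force': array([-2.13487991, -1.53432094,  7.1441888 ]), 'wrist_torque': array([-0.21652606,  0.25215967, -0.08100102]), 'finger_gap': 10.599584757155096}
```

View pics/w2.png

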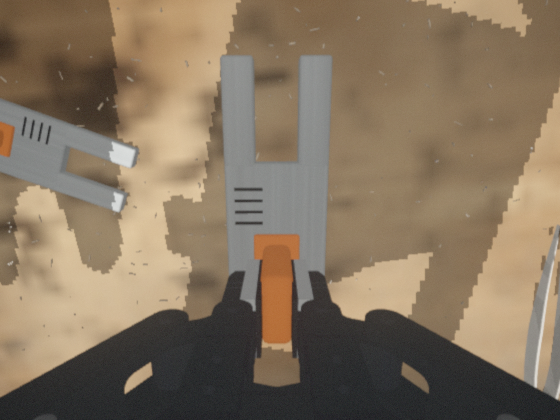

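View pics/s2.png

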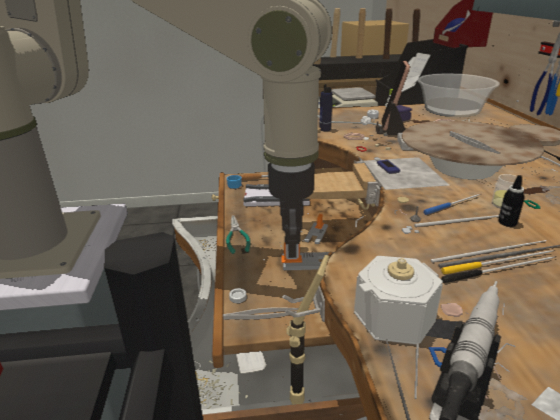

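>>> drive_tool(
  moves=[
    [[0, 0, 10], 0],
    [[0, 0, 35], 0],
    [[0, 0, 65], 0],
    [[-10, 0, 100], 0],
    [[-25, 0, 130], 0],
    [[-40, 0, 150], 0],
    [[-40, 0, 150], 0],
    [[-40, 0, 150], 0],
  ],
)

```text
time: 3.63
tool_pos: [462.2, -130.6, 189.7]
tcp_rot: [179.9, -0.3, -5.7]
ft_force: [-0.1, -0.1, -2.1]
finger_gap: 10.5
```

Run:
```python
from h import *
a,b=load('w1'),load('top0')
for z in (0,30,50,70,90,110): print(z, ray(a,67,203,z)[:2].round(),ray(a,133,200,z)[:2].round(), ray(b,110+375/2.5,130+180/2.5,z)[:2].round(), ray(b,110+440/2.5,202,z)[:2].round())
s=snap('wrist','w3'); print(r.sense())
```

```text
0 [464.  70.] [468.   1.] [506.  10.] [507. -45.]
30 [472.  52.] [475. -11.] [501.  10.] [503. -43.]
50 [477.  40.] [480. -19.] [499.  10.] [500. -42.]
70 [482.  28.] [485. -27.] [496.  10.] [497. -41.]
90 [487.  17.] [490. -36.] [493.  10.] [495. -40.]
110 [492.   5.] [495. -44.] [490.  10.] [492. -39.]
{'time': 3.6833, 'joint_pos': array([-2.18937664e+01, -9.26234671e+00,  1.08712676e+02,  9.76881465e-03,
        8.04482138e+01,  7.38475861e+01]), 'qd': array([ 0.18472752,  2.46912824,  1.00772901, -0.03243935, -0.46130882,
       -0.14044435]), 'joint_efforts': array([-1.33343283e-01, -4.33332396e+01, -5.11880529e+01, -2.14601465e-02,
        8.96390690e-02, -2.71898566e-02]), 'tool_pos': array([ 461.68605197, -130.29640387,  187.95998565]), 'tcp_rot': array([ 1.79981031e+02, -1.00132552e-01, -5.74294839e+00]), 'ft_force': array([-0.13608114,  0.6731832 , -1.3729836 ]), 'wrist_torque': array([-0.00800667,  0.05826329, -0.05710303]), 'finger_gap': 10.468434499208561}
```

View pics/w3.png

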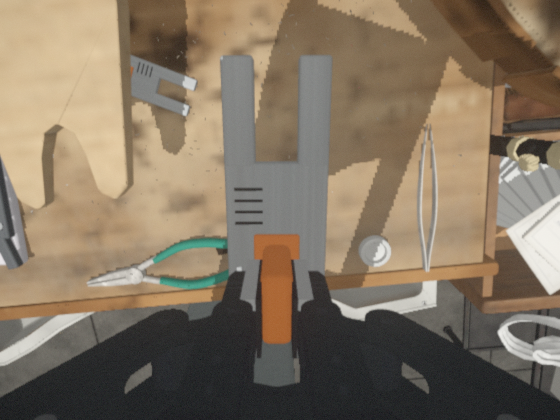

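>>> drive_tool(
  moves=[
    [[-15, 20, 0], 0],
    [[-30, 55, 0], 0],
    [[-40, 90, 0], 0],
    [[-45, 125, 0], 0],
    [[-45, 165, 0], 0],
    [[-45, 205, 0], 0],
    [[-45, 240, 0], 0],
    [[-45, 270, 0], 0],
  ],
)

```text
time: 4.35
tool_pos: [415.2, 142.2, 185.7]
tcp_rot: [180.0, 0.1, -5.7]
ft_force: [-0.2, 0.4, -1.9]
finger_gap: 10.4
```

>>> drive_tool(
  moves=[
    [[0, 0, 0], 0],
    [[0, 0, 0], 0],
    [[0, 0, 0], 0],
    [[0, 0, 0], 0],
    [[0, 0, 0], 0],
    [[0, 0, 0], 0],
    [[0, 0, 0], 0],
    [[0, 0, 0], 0],
  ],
)

```text
time: 5.02
tool_pos: [416.6, 139.2, 187.4]
tcp_rot: [-180.0, -0.0, -5.8]
ft_force: [0.3, 1.0, -0.7]
finger_gap: 10.8
```

Run:
```python
from h import *
s=snap('wrist','w4');s=snap('top','t4'); print(r.sense()['tool_pos'],r.sense()['tcp_rot'])
a=cv2.imread('pics/t4.png')[140:260,140:300]; cv2.imwrite('pics/t4c.png',cv2.resize(a,None,fx=5,fy=5,interpolation=cv2.INTER_CUBIC))
a=cv2.imread('pics/w4.png')[0:300,100:460]; cv2.imwrite('pics/w4c.png',cv2.resize(a,None,fx=2,fy=2,interpolation=cv2.INTER_CUBIC))
```

```text
[416.51945033 139.41956145 187.39094921] [-1.79995331e+02 -1.17045061e-02 -5.77161569e+00]
```

View pics/w4c.png

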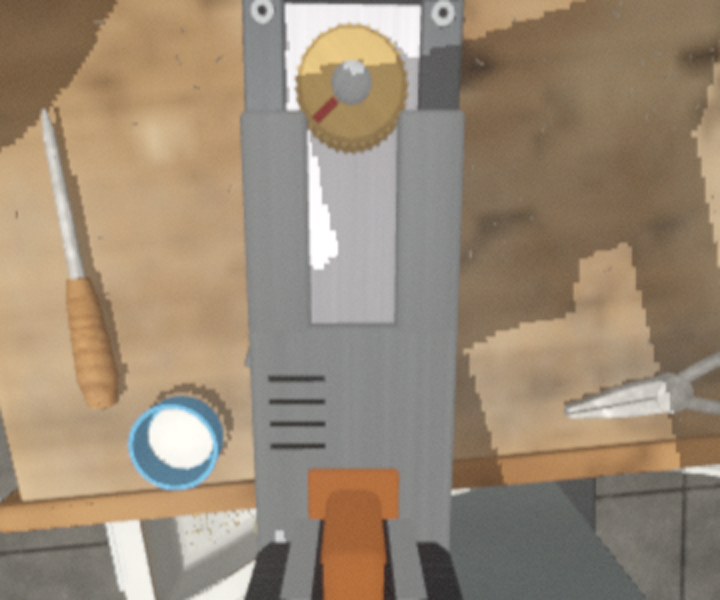

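View pics/t4c.png

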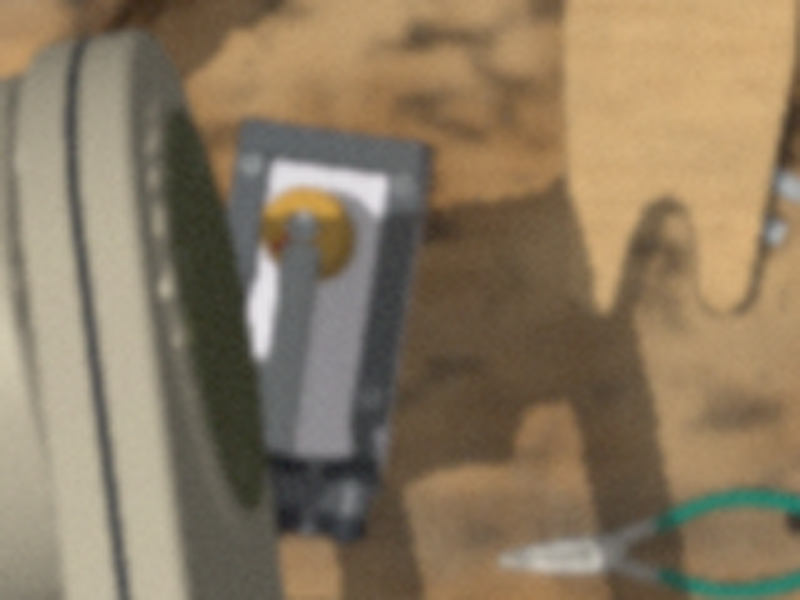

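Run:
```python
from h import *
d=load('top0'); px=d['px']
hsv=cv2.cvtColor(px,cv2.COLOR_RGB2HSV)
# full base silhouette: grey/white (low sat) in region
m=((hsv[...,1]<60)).astype(np.uint8)*255
m[:160]=0;m[242:]=0;m[:,:172]=0;m[:,230:]=0
n,l,st,_=cv2.connectedComponentsWithStats(m); i=1+st[1:,4].argmax(); M=(l==i).astype(np.uint8); print(st[i])
c=max(cv2.findContours(M,cv2.RETR_EXTERNAL,cv2.CHAIN_APPROX_NONE)[0],key=cv2.contourArea)
rc=cv2.minAreaRect(c); print(rc)
box=cv2.boxPoints(rc)
w=np.array([ray(d,*p,16) for p in box]); print(w.round(1)); 
for k in range(4):
    e=w[(k+1)%4]-w[k]; print(np.linalg.norm(e),np.degrees(np.arctan2(e[1],e[0])))
# white floor
m=((hsv[...,1]<40)&(hsv[...,2]>200)).astype(np.uint8)*255
m[:160]=0;m[242:]=0;m[:,:172]=0;m[:,230:]=0
rows=[]
for y in range(195,222):
    xs=np.nonzero(m[y])[0]
    if len(xs)>5: rows.append((y,xs.min(),xs.max()))
rows=np.array(rows); 
L=np.array([ray(d,x-0.5,y,12) for y,x,_ in rows]);Rr=np.array([ray(d,x+.5,y,12) for y,_,x in rows])
for q in (L,Rr,(L+Rr)/2):
    p=np.polyfit(q[:,0],q[:,1],1); print('edge slope deg',np.degrees(np.arctan(p[0])),'y at x=430,527',np.polyval(p,[430,527]))
# wrist
d=load('w4')
f=lambda x,y,z: ray(d,100+x/2,y/2,z)
print('studtop',f(352,83,63),'nut c',f(351,80,58))
zt=187.4-39.4+8
P=[f(*p,zt) for p in [(242,112),(463,112),(308,323),(396,325),(257,545),(450,545)]]
for p in P: print(p.round(1))
g=load('top0'); print('bar tip',f(318,119,58),'ctr',f(351,81,58))
```

```text
[ 176  164   50   76 2521]
((201.04124450683594, 201.30642700195312), (40.666481018066406, 72.5716781616211), 8.841814994812012)
[[431.8 182.   16. ]
 [582.9 166.7  16. ]
 [572.3  82.2  16. ]
 [421.1  99.3  16. ]]
151.86177149584935 -5.793107741903994
85.16445295910063 -97.15907845034496
152.13282497101756 173.5340172622834
83.38513366351286 82.63266943136549
edge slope deg -6.737221492103015 y at x=430,527 [164.83683613 153.37806566]
edge slope deg -6.191397221524932 y at x=430,527 [117.04334016 106.5205039 ]
edge slope deg -6.4631859209297335 y at x=430,527 [140.94210366 129.95347922]
studtop [525.19482143 128.66553125  63.        ] nut c [526.93233254 128.81041099  58.        ]
[506.5 151.8 156. ]
[502.2 109.4 156. ]
[464.9 143.9 156. ]
[462.6 125.7 156. ]
[416.2 161.3 156. ]
[411.8 117.8 156. ]
bar tip [516.70678143 140.39872385  58.        ] ctr [526.64675352 128.83953075  58.        ]
```

>>> drive_tool(
  moves=[
    [[-3, 1, -20], -0.3],
    [[-6, 2, -50], -0.6],
    [[-8, 2, -80], -0.6],
    [[-8, 2, -105], -0.6],
    [[-8, 2, -118], -0.6],
    [[-8, 2, -121], -0.6],
    [[-8, 2, -121], -0.6],
    [[-8, 2, -121], -0.6],
  ],
)

```text
time: 5.78
tool_pos: [409.1, 141.8, 67.3]
tcp_rot: [-180.0, -0.1, -6.3]
ft_force: [-0.2, 0.1, -1.6]
finger_gap: 11.0
```

Run:
```python
from h import *
s=snap('wrist','w5');s=snap('side','s5'); print(r.sense()['tool_pos'],r.sense()['tcp_rot'])
a=cv2.imread('pics/w5.png')[0:300,100:460]; cv2.imwrite('pics/w5c.png',cv2.resize(a,None,fx=2,fy=2,interpolation=cv2.INTER_CUBIC))
```

```text
[409.76162137 142.00114177  67.93036742] [-1.79947892e+02 -1.51419535e-01 -6.33378995e+00]
```

View pics/w5c.png

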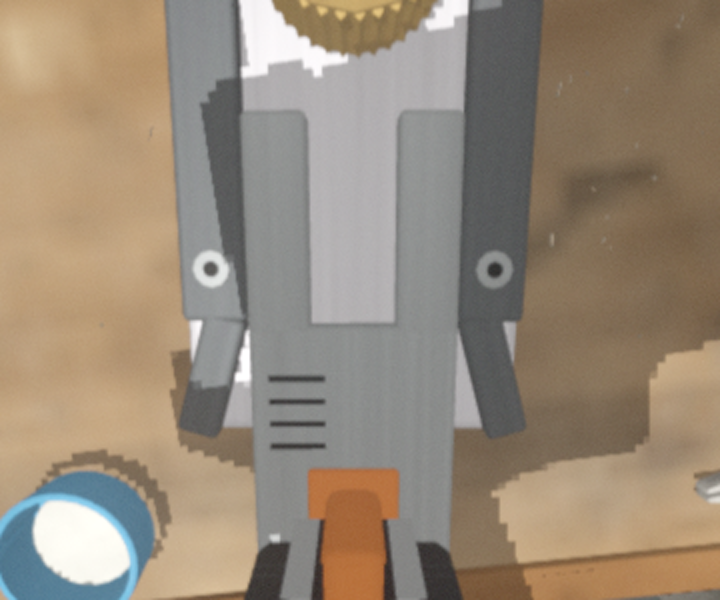

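>>> drive_tool(
  moves=[
    [[0, 0, -4], 0],
    [[0, 0, -8], 0],
    [[0, 0, -11], 0],
    [[0, 0, -13], 0],
    [[0, 0, -14], 0],
    [[0, 0, -15], 0],
    [[0, 0, -15], 0],
    [[0, 0, -15], 0],
  ],
)

```text
time: 6.55
tool_pos: [408.6, 141.8, 51.5]
tcp_rot: [-180.0, -0.0, -6.3]
ft_force: [-1.7, 0.4, 0.4]
finger_gap: 10.5
```

Run:
```python
from h import *
s=snap('wrist','w6');s=snap('side','s6'); print(r.sense()['tool_pos'],r.sense()['tcp_rot'],r.sense()['ft_force'])
a=cv2.imread('pics/w6.png')[0:300,100:460]; cv2.imwrite('pics/w6c.png',cv2.resize(a,None,fx=2,fy=2,interpolation=cv2.INTER_CUBIC))
a=cv2.imread('pics/s6.png')[140:290,205:385]; cv2.imwrite('pics/s6c.png',cv2.resize(a,None,fx=4,fy=4,interpolation=cv2.INTER_CUBIC))
```

```text
[408.58470597 141.77690838  51.43461057] [-1.79991214e+02 -1.85457085e-02 -6.33285620e+00] [-0.7472825   0.66079558  0.87892226]
```

View pics/w6c.png

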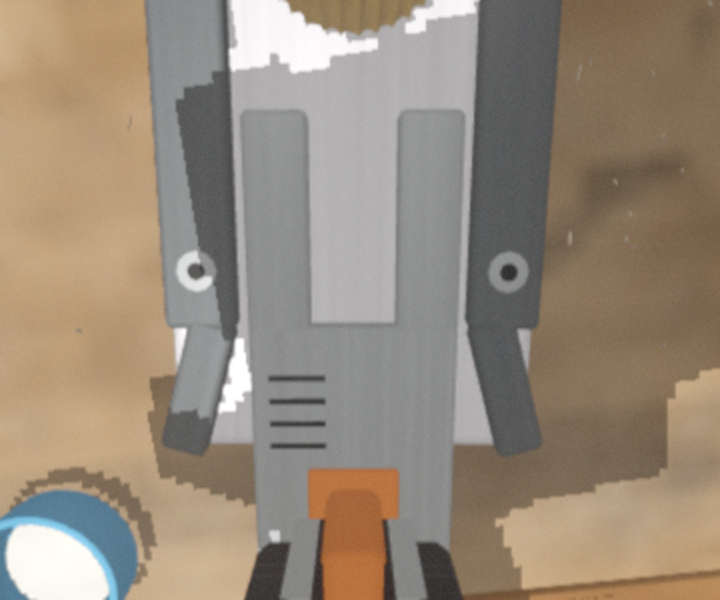

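View pics/s6c.png

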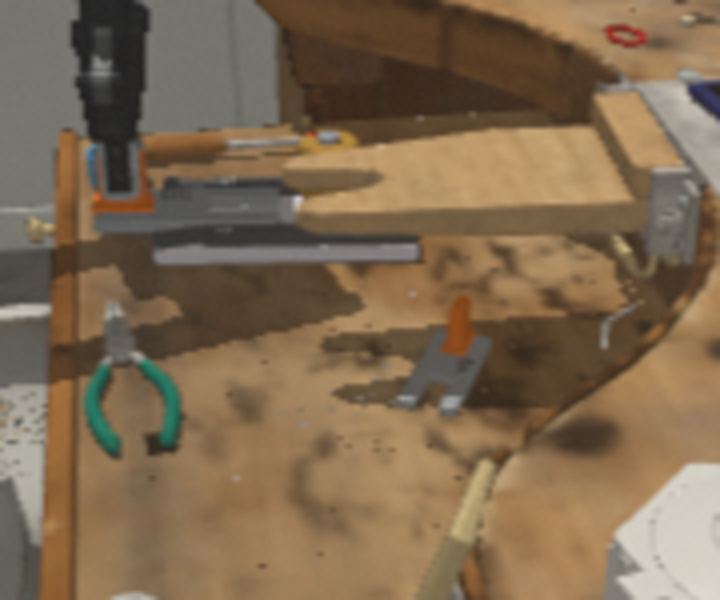

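>>> drive_tool(
  moves=[
    [[6, -0.7, 0], 0],
    [[14, -1.5, 0], 0],
    [[22, -2.4, 0], 0],
    [[30, -3.3, 0], 0],
    [[38, -4.2, 0], 0],
    [[45, -5, 0], 0],
    [[50, -5.5, 0], 0],
    [[54, -6, 0], 0],
  ],
)

```text
time: 7.32
tool_pos: [463.1, 135.6, 51.4]
tcp_rot: [-180.0, 0.0, -6.3]
ft_force: [-4.2, 0.4, 6.5]
finger_gap: 10.6
```

Run:
```python
from h import *
s=snap('wrist','w7'); print(r.sense()['tool_pos'],r.sense()['tcp_rot'],r.sense()['ft_force'],r.sense()['wrist_torque'])
a=cv2.imread('pics/w7.png')[0:300,100:460]; cv2.imwrite('pics/w7c.png',cv2.resize(a,None,fx=2,fy=2,interpolation=cv2.INTER_CUBIC))
```

```text
[463.71829862 135.57359286  51.51521904] [-1.79991092e+02 -4.20583984e-02 -6.34989135e+00] [-0.36560486 -0.57019175 -0.06026768] [ 0.03632583 -0.14027152 -0.00951472]
```

View pics/w7c.png

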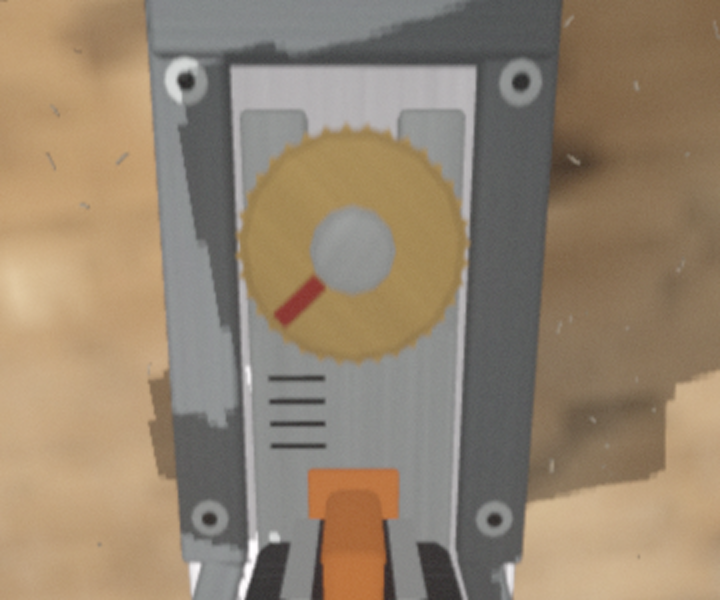

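>>> drive_tool(
  moves=[
    [[2, -0.2, 0], 0],
    [[4, -0.4, 0], 0],
    [[6, -0.6, 0], 0],
    [[7, -0.7, 0], 0],
    [[8, -0.8, 0], 0],
    [[8, -0.8, 0], 0],
    [[8, -0.8, 0], 0],
    [[8, -0.8, 0], 0],
  ],
)

```text
time: 8.03
tool_pos: [470.5, 135.0, 51.4]
tcp_rot: [-180.0, -0.0, -6.3]
ft_force: [-1.8, 0.8, 3.9]
finger_gap: 10.5
```

Run:
```python
from h import *
s=snap('wrist','w8'); print(r.sense()['tool_pos'],r.sense()['tcp_rot'],r.sense()['ft_force'],r.sense()['wrist_torque'])
a=cv2.imread('pics/w8.png')[0:300,100:460]; cv2.imwrite('pics/w8c.png',cv2.resize(a,None,fx=2,fy=2,interpolation=cv2.INTER_CUBIC))
```

```text
[470.52437303 134.96687364  51.40627831] [-1.79993238e+02 -1.90137515e-02 -6.33308354e+00] [-1.86930371  1.18758105  4.42455074] [-0.01292629  0.17618044 -0.01426097]
```

View pics/w8c.png

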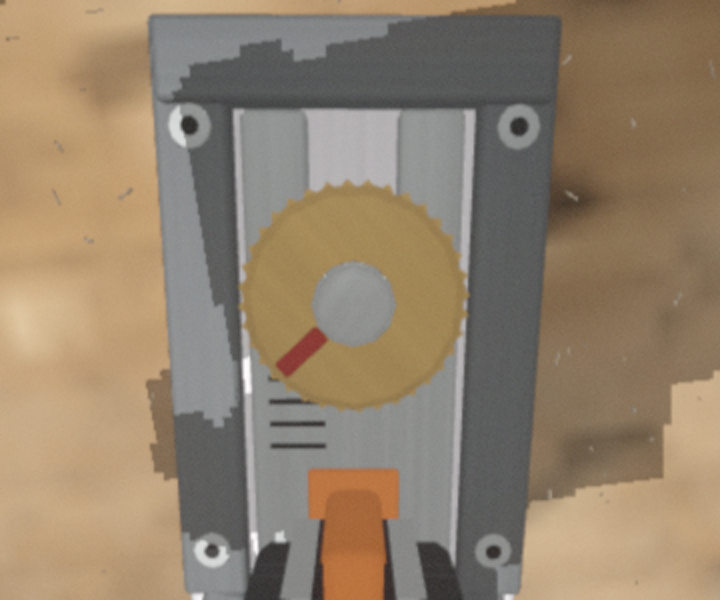

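>>> drive_tool(
  moves=[
    [[0, 0, 0], 0],
    [[0, 0, 0], 0],
    [[0, 0, 0], 0],
    [[0, 0, 0], 0],
    [[0, 0, 0], 0],
    [[0, 0, 1], 0],
    [[0, 0, 4], 0],
    [[0, 0, 12], 0],
  ],
  fingers=34,
)

```text
time: 8.75
tool_pos: [469.5, 134.7, 62.6]
tcp_rot: [180.0, 0.1, -6.3]
ft_force: [-0.5, -0.3, -1.6]
finger_gap: 34.0
```

>>> drive_tool(
  moves=[
    [[0, 0, 25], 0],
    [[0, 0, 55], 0],
    [[0, 0, 85], 0],
    [[10, 0, 105], 5],
    [[25, -2, 110], 12],
    [[40, -4, 110], 19],
    [[50, -6, 110], 26],
    [[54, -6, 110], 33],
  ],
)

```text
time: 9.42
tool_pos: [526.0, 128.6, 174.7]
tcp_rot: [179.9, -0.1, 27.0]
ft_force: [1.0, 0.2, 0.1]
finger_gap: 33.9
```

Run:
```python
from h import *
s=snap('wrist','w9'); print(r.sense()['tool_pos'],r.sense()['tcp_rot'],r.sense()['ft_force'],r.sense()['finger_gap'])
```

```text
[525.88865121 128.66809128 174.44145846] [ 1.79961266e+02 -9.16389375e-02  2.75254027e+01] [-1.49859397 -0.68030478  1.14152043] 33.479850468493154
```

View pics/w9.png

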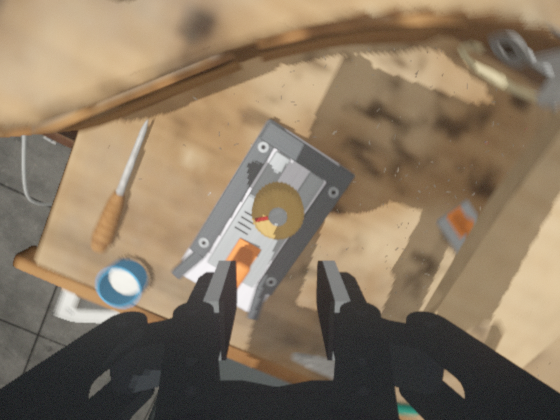

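Run:
```python
from h import *
d=load('w9')
a=cv2.cvtColor(d['px'],cv2.COLOR_RGB2BGR)[160:290,180:360]; cv2.imwrite('pics/w9c.png',cv2.resize(a,None,fx=4,fy=4,interpolation=cv2.INTER_CUBIC))
for z in (54,58.5,63): print(ray(d,278,217,z))
d=load('w8'); print(ray(d,277,152,63), d['t'])
```

```text
[524.63399983 127.70951583  54.        ]
[525.7732307  128.31740416  58.5       ]
[526.91246158 128.9252925   63.        ]
[526.19680307 128.80137758  63.        ] [537.53928813 127.70340166 171.72481773]
```

View pics/w9c.png

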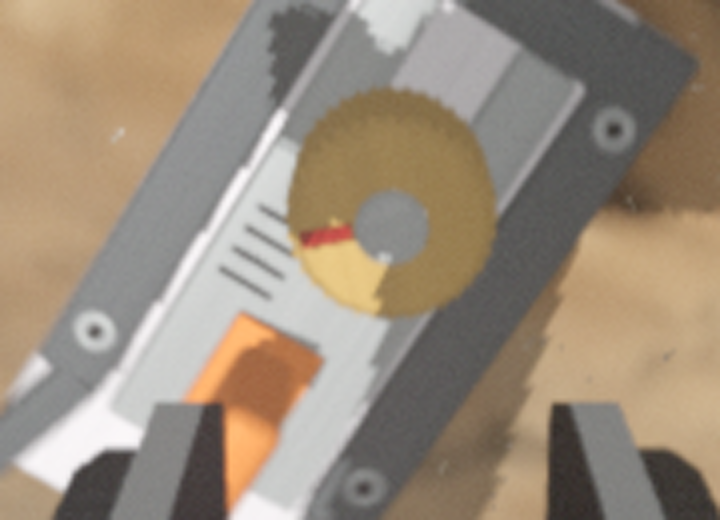

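>>> drive_tool(
  moves=[
    [[0, 0, 0], 7],
    [[0, 0, 0], 14],
    [[0, 0, 0], 21],
    [[0, 0, 0], 28],
    [[0, 0, -10], 35],
    [[0, 0, -25], 42],
    [[0, 0, -40], 49],
    [[0.5, 0, -50], 56],
  ],
  fingers=60,
)

```text
time: 10.13
tool_pos: [524.2, 128.9, 122.5]
tcp_rot: [-179.9, 0.0, 82.8]
ft_force: [-0.5, 0.4, -0.8]
finger_gap: 59.9
```

>>> drive_tool(
  moves=[
    [[0, 0, 0], 7],
    [[0, 0, 0], 14],
    [[0, 0, 0], 21],
    [[0, 0, 0], 28],
    [[0, 0, 0], 35],
    [[0, 0, 0], 42],
    [[0, 0, 0], 46],
    [[0, 0, 0], 46],
  ],
)

```text
time: 10.8
tool_pos: [524.8, 129.0, 123.9]
tcp_rot: [180.0, 0.0, 128.7]
ft_force: [0.2, 0.5, 0.3]
finger_gap: 60.0
```

Run:
```python
from h import *
s=snap('wrist','w10'); print(r.sense()['tool_pos'],r.sense()['tcp_rot'],r.sense()['joint_pos'],r.sense()['finger_gap'])
```

```text
[524.87357309 129.00598395 123.84685543] [1.79977687e+02 1.14274115e-02 1.28458698e+02] [ 8.37222562e+00  4.07621892e+00  1.02801964e+02  1.35632039e-03
  7.30967817e+01 -3.00868683e+01] 59.86199397423481
```

View pics/w10.png

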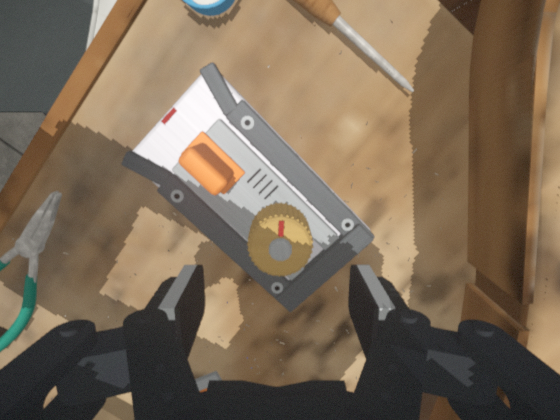

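Run:
```python
from h import *
d=load('w10')
print(ray(d,280.5,249.5,63))
```

```text
[525.83564246 129.84243929  63.        ]
```

>>> drive_tool(
  moves=[
    [[1, 0.2, -10], 0],
    [[1.2, 0.2, -25], 0],
    [[1.2, 0.2, -40], 0],
    [[1.2, 0.2, -52], 0],
    [[1.2, 0.2, -60], 0],
    [[1.2, 0.2, -65], 0],
    [[1.2, 0.2, -67], 0],
    [[1.2, 0.2, -67], 0],
  ],
)

```text
time: 11.52
tool_pos: [526.0, 129.1, 56.0]
tcp_rot: [-180.0, -0.0, 128.6]
ft_force: [-0.5, -0.0, 0.5]
finger_gap: 59.7
```

>>> drive_tool(
  moves=[
    [[0, 0, 0], 0],
    [[0, 0, 0], 0],
    [[0, 0, 0], 0],
    [[0, 0, 0], 0],
    [[0, 0, 0], 0],
    [[0, 0, 0], 0],
    [[0, 0, 0], 0],
    [[0, 0, 0], 0],
  ],
  fingers=0,
  squeeze=50,
)

```text
time: 12.18
tool_pos: [527.0, 129.3, 57.3]
tcp_rot: [179.9, 0.1, 128.7]
ft_force: [0.0, 0.2, 5.6]
finger_gap: 34.3
```

Run:
```python
from h import *
s=snap('wrist','w11'); print(r.sense())
```

```text
{'time': 12.2333, 'joint_pos': array([ 8.37171127e+00,  9.28399852e+00,  1.04820083e+02,  7.91071357e-03,
        6.57819454e+01, -3.02968240e+01]), 'qd': array([-0.12686391, -0.10578577, -0.0383713 , -0.00794897, -0.03141185,
        0.04346081]), 'joint_efforts': array([-5.27930986e-01, -4.89858162e+01, -4.08580613e+01, -2.94404486e-01,
       -3.53045028e-02,  7.02845238e-03]), 'tool_pos': array([527.00021437, 129.34984522,  57.33091398]), 'tcp_rot': array([1.79897950e+02, 5.12622201e-02, 1.28665252e+02]), 'ft_force': array([-0.5838313 ,  0.96325783,  5.28848217]), 'wrist_torque': array([0.11188664, 0.05963233, 0.03606377]), 'finger_gap': 34.32862638231589}
```

View pics/w11.png

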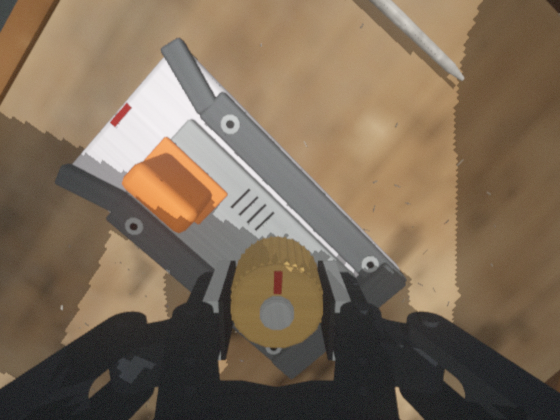

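>>> drive_tool(
  moves=[
    [[0, 0, -0.23], -7],
    [[0, 0, -0.47], -14],
    [[0, 0, -0.7], -21],
    [[0, 0, -0.93], -28],
    [[0, 0, -1.17], -35],
    [[0, 0, -1.4], -42],
    [[0, 0, -1.63], -49],
    [[0, 0, -1.87], -56],
  ],
)

```text
time: 12.9
tool_pos: [527.8, 129.5, 55.6]
tcp_rot: [179.8, -0.1, 72.3]
ft_force: [4.4, 2.5, 2.5]
finger_gap: 34.5
```

>>> drive_tool(
  moves=[
    [[0, 0, -0.23], -7],
    [[0, 0, -0.47], -14],
    [[0, 0, -0.7], -21],
    [[0, 0, -0.93], -28],
    [[0, 0, -1.17], -35],
    [[0, 0, -1.4], -42],
    [[0, 0, -1.63], -49],
    [[0, 0, -1.87], -56],
  ],
)

```text
time: 13.57
tool_pos: [528.4, 128.9, 53.8]
tcp_rot: [179.9, -0.3, 16.3]
ft_force: [6.3, -1.4, 0.7]
finger_gap: 34.6
```

Run:
```python
from h import *
s=snap('wrist','w12'); q=r.sense(); print(q['tool_pos'],q['tcp_rot'],q['ft_force'],q['wrist_torque'],q['finger_gap'],q['joint_pos'])
```

```text
[528.38600661 128.90896763  53.78255059] [179.91818616  -0.27229386  15.72901082] [ 6.0973109  -1.21773904  0.6441123 ] [-0.1786591  -1.04937781 -0.09496383] 34.07554302395768 [ 8.33796642e+00  9.62558214e+00  1.04860088e+02 -5.07763507e-02
  6.52337827e+01  8.26303082e+01]
```

View pics/w12.png

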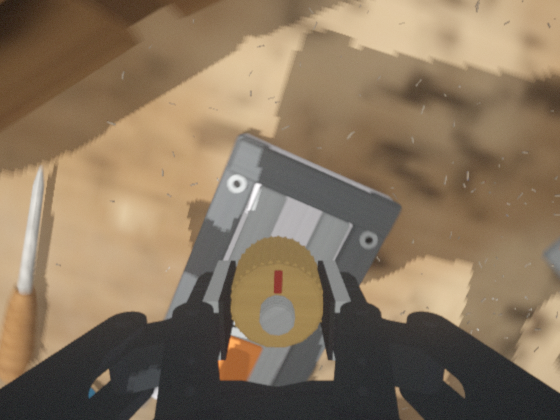

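>>> drive_tool(
  moves=[
    [[-0.3, 0, -0.2], -6],
    [[-0.6, 0, -0.4], -12],
    [[-1, 0, -0.6], -18],
    [[-1, 0, -0.7], -22],
    [[-1, 0, -0.75], -25],
    [[-1, 0, -0.75], -27],
    [[-1, 0, -0.75], -27],
    [[-1, 0, -0.75], -27],
  ],
)

```text
time: 14.28
tool_pos: [527.3, 128.6, 53.1]
tcp_rot: [-180.0, -0.3, -10.3]
ft_force: [6.2, -1.6, 1.7]
finger_gap: 34.3
```

Run:
```python
from h import *
s=snap('wrist','w13'); q=r.sense(); print(q['tool_pos'],q['tcp_rot'],q['ft_force'],q['wrist_torque'],q['finger_gap'],q['joint_pos'])
```

```text
[527.32514888 128.68942203  53.10611321] [-179.98873588   -0.27857623  -10.28894346] [ 6.27334423 -1.98260285  0.75681455] [-0.44035876 -1.00812442  0.69526837] 34.134450942850684 [ 8.35171051e+00  9.54163517e+00  1.05035914e+02 -8.63612293e-02
  6.51549126e+01  1.08676730e+02]
```

View pics/w13.png

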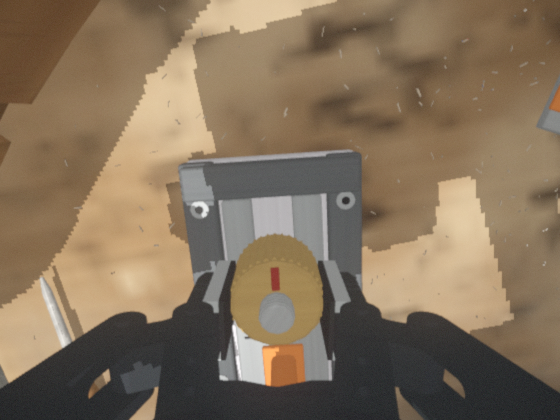

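>>> drive_tool(
  moves=[
    [[0, 0, 0], 0],
    [[0, 0, 0], 0],
    [[0, 0, 0], 0],
    [[0, 0, 0.1], 5],
    [[0, 0, 0.35], 12],
    [[0, 0, 0.6], 19],
    [[0, 0, 0.8], 26],
    [[0, 0, 1], 33],
  ],
)

```text
time: 15.0
tool_pos: [527.3, 128.6, 54.1]
tcp_rot: [179.9, -0.2, 23.0]
ft_force: [6.4, -3.4, 2.2]
finger_gap: 34.1
```

>>> drive_tool(
  moves=[
    [[0, 0, 0.23], 7],
    [[0, 0, 0.47], 14],
    [[0, 0, 0.7], 21],
    [[0, 0, 0.93], 28],
    [[0, 0, 1.17], 35],
    [[0, 0, 1.4], 42],
    [[0, 0, 1.63], 49],
    [[0, 0, 1.87], 56],
  ],
)

```text
time: 15.67
tool_pos: [527.4, 128.6, 56.0]
tcp_rot: [179.7, -0.0, 79.0]
ft_force: [6.3, -2.1, 1.8]
finger_gap: 34.3
```

>>> drive_tool(
  moves=[
    [[0, 0, 0.1], 4],
    [[0, 0, 0.1], 5],
    [[0, 0, 0.1], 5],
    [[0, 0, 0.1], 5],
    [[0, 0, 0.1], 5],
    [[0, 0, 0.1], 5],
    [[0, 0, 0.1], 5],
    [[0, 0, 0.1], 5],
  ],
)

```text
time: 16.33
tool_pos: [527.4, 128.6, 56.2]
tcp_rot: [179.7, -0.0, 83.7]
ft_force: [5.5, -2.0, 1.9]
finger_gap: 33.9
```

Run:
```python
from h import *
s=snap('wrist','w14'); s=snap('top','t14');q=r.sense(); print(q['time'],q['tool_pos'],q['tcp_rot'],q['ft_force'],q['wrist_torque'],q['finger_gap'],q['joint_pos'])
```

```text
16.4333 [527.42667821 128.60253963  56.15355973] [ 1.79713536e+02 -2.51392909e-04  8.36535975e+01] [ 5.51368141 -3.44948929  2.98248396] [-0.49420621 -1.06836255  0.06892225] 34.24642088852131 [ 8.33723085e+00  9.28437363e+00  1.04960733e+02 -7.95449405e-02
  6.54777416e+01  1.47164739e+01]
```

View pics/w14.png

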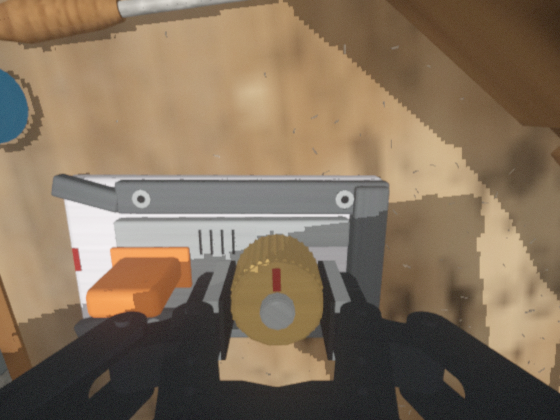

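View pics/t14.png

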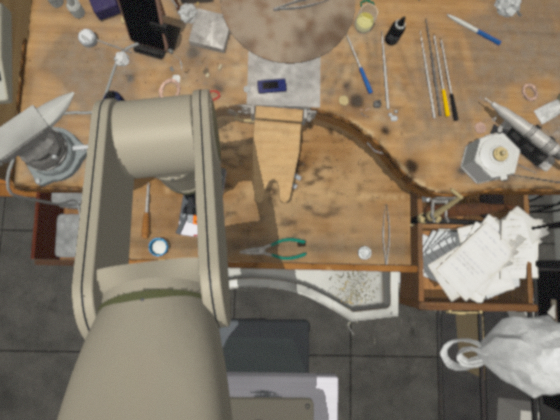

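Run:
```python
from h import *
print(r.hand_in()); q=r.sense(); print(q['time'],q['tcp_rot'],q['finger_gap'],q['ft_force'])
```

```text
the job is handed in; nothing more can be done
None
the job is handed in; nothing more can be done
```

I slid the larger plate (measured about 106 x 43 mm) into the channel until it was home round the stud, under the raised nut, and let go of it. I then screwed the nut down from about 2.35 rad to its stop. I backed it off about a quarter turn and handed in at 16.4 s with the fingers still on the nut at the 50 N setting.

- **Nut bottomed:** at the stop the wrist torque about the vertical jumped to about 0.7 N m. The red bar had slipped about 4° in the fingers and lay along the channel.
- **Nut at hand-in:** the red bar read about 92° (1.6 rad) above the bottom, with the fingers at 34 mm on the nut. The reading is by eye, good to a few degrees.
- **Plate:** in the last wrist picture it lay in the channel with its fork tips at or just short of the end stop.
- **Bystanders:** the pliers, tweezers, zinc cap and blue cap looked unmoved in the last top view. The burnisher was only partly in view but looked unmoved too.

**Disagreements:**
- The fingers read about 10.5 mm on the 12 mm tab and 34 mm on the 36 mm nut.
- The plate's width in the pictures came out about 3% small.
- A steady side force of about 6 N stayed on the nut grip.

The hand-in gave no verdict and refused any reading after it, so I could not check the final second.

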